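# Push the bench block home into its corner stop

## Robot

A 6-joint arm with a two-finger parallel gripper is mounted at the origin on a cart in front of the work surface, level with it; the furniture and walls round the work are solid. World frame = base frame: x ahead of the robot, y to its left, z up, the work surface at z = 0. Lengths are in m, angles in rad, forces in N, time in s.
With the tool pointing down it reaches from about 0.4 to 0.825 m from the base axis. Payload 7 kg.
Tool frame: the origin (TCP) lies between the finger pads; the fingertips stand 22 mm ahead of it and the grasp point (between the pads) lies 3 mm ahead of it; x points along the fingers, y is the direction in which the jaws open and shut, and the axes are right-handed (so a half turn about x gives the same grasp; the last joint's range is limited). The gripper opens to 88 mm and grips with 3 to 60 N. Pads are 19 mm wide; open, the fingers measure 130 mm over their backs; the gripper's body (78 mm by 193 mm) begins 47 mm behind the grasp point.
Start: joints at [1.482, 0.359, 0.012, 0, -1.224, -0.288], TCP at [0.248, 0.628, 0.249] pointing down, gripper open.
Joint ranges: [-3.07, 3.07], [-1.43, 2.12], [-1.02, 1.25], [-3.03, 1.67], [-3.05, -0], [-3.03, 3.03]. Speed limits (rad/s): [2.39, 2.39, 3.01, 3.14, 3.14, 3.14].

## Interface

Orientations are given as a rotation vector (axis times angle).
In Python, from rig import readout, capture, camera_params, hand_in gives the robot as it stands. The module is installed in compiled form; this text tells all that it offers.
- The arm moves only by the tool jog_arm, never from a script. Its argument "increments" is text: rows parted by semicolons, each of 4 numbers parted by spaces: the shift along the tool's x, y, z in m, then the turn about the tool's x in degrees. In form: dx dy dz spin; .... A call has 1 to 12 rows; each row is the pose to reach, as a shift and turn from the pose measured when the call began, along the tool's axes at that moment; what a row does not reach only later rows make up. A row lasts 1/12 s, in which the tool goes at most 41.7 mm and 7.16 degrees, less where a joint would pass 70% of its speed; a pose out of reach is approached as far as the arm can. A call with a gripper value outside its range is refused whole. "claw" is the gripper's target within -1 to 1 (shut at 1, half-way at 0, fully open at -1), set as the call begins (left out, the last holds). The fingers move at their own pace and stop on an object; the grip force is fixed at half the most. Time passes only in rows, so rows that repeat a pose let the fingers close. It gives the time, the measured TCP pose, the force and the opening at its end, in the units of the state.
- readout.observe(): the state, without advancing time (a new reading comes with each control period).
- capture(name): name is "scene" or "top" or "wrist"; returns (picture, depth): 420x560x3 uint8, red, green, blue; 420x560 float32, m along the optical axis (not along the pixel's ray), 0 where there is no reading.
- camera_params(name): a dict with "intrinsics" (3x3 intrinsics, pixels), "T" (4x4, takes a point from camera to world coordinates). Camera axes: x right, y down, z forward; pixel columns grow to the right and rows downward; lengths in m; the calibration is good to about 2 mm. A picture is of the moment at which its call begins: read the wrist's pose just before it. camera_params takes no time and is no camera call; for the wrist camera it gives the pose at the moment of the call.
- hand_in(): hands the job in, once; it reports no verdict.
The state is a dict: "clock": time; "joint_positions": joint angles; "joint_velocities": joint speeds; "effort": joint torques, N m; "position": TCP position; "eef_rot": TCP orientation; "wrist_force": force on the tool from outside, world axes, zero at the start; "moment": the same for the moment, N m; "finger_gap": finger opening in m.
Only numpy, scipy, OpenCV 4.12 (cv2) and the standard library are available. Lean on these libraries where they do the work, as an engineer would, in place of code of your own. Each camera call takes 0.05 s, during which the arm holds its last target.

## Task

Push the square steel bench block across the bench into the inside corner of the wooden corner stop, so that it sits flat up against both rails, ready to be hammered on. Slide it with the fingertips, never lifting it off the bench, and leave the other things on the bench where they are.

Things in the scene. Friction and masses are not known exactly. Their poses are not given: they have to be found in the camera images.
- bench_block: square polished steel bench block, 62 x 62 mm, 20 mm high, about 0.6 kg, loose, flat on the bench. Origin: centre of its underside; x and y square to its sides, z up. It starts in front of the long rail, right of the short one, 35 mm or more clear of both, turned up to 0.5 rad against the stop.
- corner_stop: fixed L of two wooden rails, 18 mm wide, 16 mm high. Origin: the inside corner at bench level; x points away from the robot, y to its left (roughly). Long rail: along y, inner face at x = 0 from y = 0 to -220 mm. Short rail: along x, inner face at y = 0 from x = 0 to -100 mm. The wood lies on the + side of both faces; the block belongs inside, its centre at x = -31, y = -31 mm.
- forming_block: walnut forming block, 58 x 68 x 53 mm high; loose, not to be moved. Origin: centre of its underside.
- jar: pink jar with a black lid, 49 mm across, 58 mm high, just left of the corner stop; loose, not to be moved. Origin: centre of its underside.
- can: mottled brass can, 36 mm across, 64 mm high, left of the corner stop and nearer the robot; loose, not to be moved. Origin: centre of its underside.
- bar: hardwood bar, 18 x 85 x 26 mm high, lying behind the long rail; loose, not to be moved. Origin: centre of its underside.
- pumice_stone: rounded pumice, 29 x 30 x 27 mm, to the right of the long rail's free end; loose, not to be moved. Origin: centre of its underside.
- tin: low round tin with rings in it, 66 mm across, 37 mm high, on the left; loose, not to be moved. Origin: centre of its underside.
Things that resemble listed ones, but are neither listed nor needed, are in the scene too. Leave any red or turquoise look-alike of the bench_block alone.

How it is judged:
By the outcome, as a careful person would: the job done as asked, in the order asked, and still so for the second after the job is handed in, with the robot touching nothing.
It also fails if it takes over 58 s, if anything falls off the work surface, if the arm or the gripper's body presses on something with over 40 N, if the wrist force passes 120 N, or if a joint passes its speed limit or range.

## Working session

There is one attempt and no reset: what is moved stays moved. The work goes in short steps, Python scripts to look and compute and a tool call to move; the robot and the scene stay as the last step left them, time stands still between calls to the robot, and variables do not carry over. Pictures are saved under pics/ and viewed, and the job is handed in when it is done.

Besides the shell and the picture viewer there is one more tool, called as a command line: name --argument value ..., lists and objects as JSON in quotes. jog_arm: Moves the arm, as the interface text tells. Its arguments: {"type":"object","properties":{"increments":{"type":"string"},"claw":{"type":"number"}},"required":["increments"]}

```bash
mkdir -p pics; python3 - <<'E'
from rig import readout, capture, camera_params
import cv2,numpy as np
s=readout.observe();print({k:np.round(v,3) for k,v in s.items()})
for n in("scene","top"):
    p,d=capture(n);cv2.imwrite(f"pics/{n}0.png",p[...,::-1]);np.savez(f"{n}0.npz",p=p,d=d,K=camera_params(n)["intrinsics"],T=camera_params(n)["T"]);print(n,camera_params(n))
E
```

```text
{'clock': np.float64(0.0), 'joint_positions': array([ 1.482,  0.359,  0.011, -0.   , -1.224, -0.288]), 'joint_velocities': array([ 0.001,  0.001, -0.   ,  0.001, -0.001,  0.   ]), 'effort': array([-2.0000e-03, -5.8271e+01,  2.9306e+01,  6.9980e+00,  7.0000e-03,
       -0.0000e+00]), 'position': array([0.248, 0.627, 0.248]), 'eef_rot': array([-2.016,  0.386,  2.016]), 'wrist_force': array([ 0.131,  0.2  , -0.181]), 'moment': array([ 0.018, -0.074,  0.001]), 'finger_gap': np.float64(0.088)}
scene {'intrinsics': array([[449.28685908,   0.        , 278.96177635],
       [  0.        , 449.28685908, 205.0138724 ],
       [  0.        ,   0.        ,   1.        ]]), 'T': array([[-0.75628655, -0.51972922,  0.39738168,  0.18436798],
       [-0.65410121,  0.58813274, -0.47565901,  0.50458909],
       [ 0.01350071, -0.61966234, -0.78475239,  0.93805374],
       [ 0.        ,  0.        ,  0.        ,  1.        ]])}
top {'intrinsics': array([[433.97795788,   0.        , 276.38349619],
       [  0.        , 433.97795788, 216.2767595 ],
       [  0.        ,   0.        ,   1.        ]]), 'T': array([[ 0.01434014, -0.99191644,  0.12607989,  0.50081038],
       [-0.99980492, -0.01251152,  0.01528364, -0.05505018],
       [-0.01358264, -0.12627446, -0.99190235,  1.1163184 ],
       [ 0.        ,  0.        ,  0.        ,  1.        ]])}
```

View pics/scene0.png

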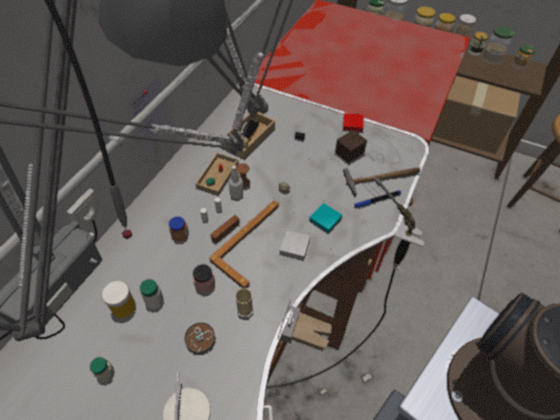

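View pics/top0.png

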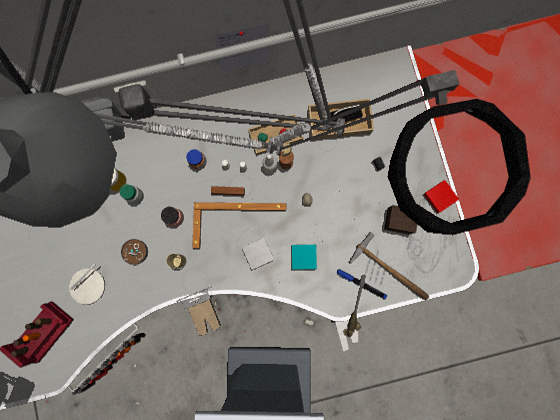

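The scene view shows the steel block at (295,245) and the turquoise look-alike at (326,217). In the top view the steel block is at (257,253), the turquoise at (304,257), the stop's corner near (200,210), and the jar (172,217) and can (177,261) left of it. Next I measure them.

```bash
cat > h.py <<'E'
import numpy as np,cv2
def ray(K,T,px,z):
    px=np.atleast_2d(np.asarray(px,float)); d=np.c_[(px-[K[0,2],K[1,2]])/[K[0,0],K[1,1]],np.ones(len(px))]@T[:3,:3].T
    o=T[:3,3]; return o+d*((z-o[2])/d[:,2])[:,None]
def mask(p,kind):
    h=cv2.cvtColor(p,cv2.COLOR_RGB2HSV)
    if kind=="wood": return cv2.inRange(h,(8,130,90),(22,255,255))
    if kind=="steel": return cv2.inRange(h,(0,0,178),(179,25,255))
E
python3 - <<'E'
from h import *
for n,roi in(("top",(180,195,300,275)),("scene",(205,195,315,290))):
    f=np.load(f"{n}0.npz");p,d,K,T=[f[k] for k in"pdKT"]
    x0,y0,x1,y1=roi
    cv2.imwrite(f"pics/{n}z.png",cv2.resize(p[y0:y1,x0:x1,::-1],None,fx=6,fy=6,interpolation=cv2.INTER_NEAREST))
    u,v=(257,253) if n=="top" else (295,243)
    print(n,p[v,u],"bench",p[v,u-25],d[v,u], "depth pt",(T@np.r_[np.linalg.inv(K)@[u,v,1]*d[v,u],1])[:3])
    m=mask(p,"wood")
    m2=np.zeros_like(m);m2[y0:y1,x0:x1]=m[y0:y1,x0:x1]
    c,_=cv2.findContours(m2,cv2.RETR_EXTERNAL,cv2.CHAIN_APPROX_NONE)
    for k in c:
        if cv2.contourArea(k)>200:
            a=cv2.approxPolyDP(k,3,True)[:,0]
            print(cv2.contourArea(k),a.tolist(),ray(K,T,a,.016).round(4)[:,:2].tolist())
E
```

```text
top [190 185 181] bench [163 162 158] 1.0966401 depth pt [0.54632463 0.00952098 0.0175058 ]
743.0 [[193, 247], [199, 243], [201, 208], [285, 209], [285, 204], [194, 203]] [[0.5593, 0.1726], [0.5697, 0.1577], [0.6597, 0.1558], [0.6597, -0.0599], [0.6727, -0.0597], [0.6724, 0.1744]]
scene [177 171 168] bench [155 153 151] 1.0991229 depth pt [0.54316852 0.01077155 0.01846003]
669.0 [[274, 201], [210, 258], [244, 286], [248, 282], [220, 256], [277, 204]] [[0.6699, -0.0558], [0.6692, 0.1766], [0.5568, 0.1771], [0.557, 0.1636], [0.6553, 0.1569], [0.6573, -0.0534]]
```

```bash
ls pics
```

```text
scene0.png
scenez.png
top0.png
topz.png
```

View pics/topz.png

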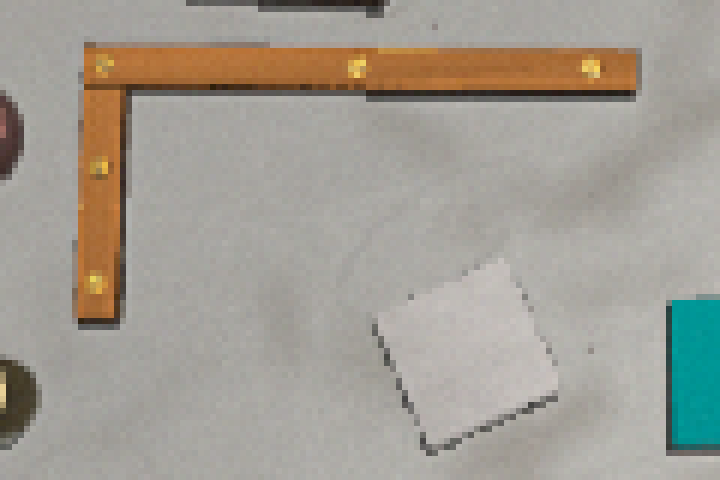

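View pics/scenez.png

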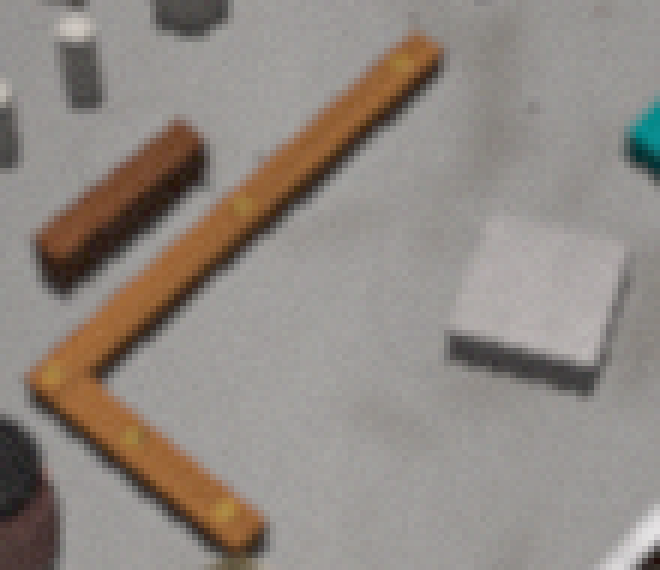

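```bash
cat >> h.py <<'E'
def line(P,ax):  # fit other = a+b*P[ax]
    b,a=np.polyfit(P[:,ax],P[:,1-ax],1);return a,b
def stop(p,K,T,m):
    v,u=np.nonzero(m);P=ray(K,T,np.c_[u,v],.016)[:,:2]
    L=P[(P[:,1]<.13)&(P[:,0]>.64)&(P[:,1]>-.05)];S=P[(P[:,0]<.635)&(P[:,0]>.57)&(P[:,1]>.14)]
    a,b=line(L,1);c,e=line(S,0)   # x=a+b y ; y=c+e x
    a-=.009;c-=.009
    x=(a+b*c)/(1-b*e);return np.r_[x,c+e*x],b,e,len(L),len(S)
E
python3 - <<'E'
from h import *
for n,roi,seed in(("top",(180,195,300,275),(257,253)),("scene",(205,195,318,290),(295,243))):
    f=np.load(f"{n}0.npz");p,d,K,T=[f[k] for k in"pdKT"]
    x0,y0,x1,y1=roi
    m=cv2.inRange(cv2.cvtColor(p,cv2.COLOR_RGB2HSV),(5,110,60),(24,255,255));r=np.zeros_like(m);r[y0:y1,x0:x1]=255
    print(n,"stop",stop(p,K,T,m&r))
    # steel: pinkish grey: r-b difference & brightness
    q=cv2.medianBlur(p,3).astype(int)
    col=q[seed[1]-3:seed[1]+4,seed[0]-3:seed[0]+4].reshape(-1,3).mean(0);print(col)
    s=((np.abs(q-col).max(2)<11)*255).astype(np.uint8)&r
    s=cv2.morphologyEx(s,cv2.MORPH_OPEN,np.ones((3,3)))
    k,l,st,ce=cv2.connectedComponentsWithStats(s);i=l[seed[1],seed[0]];print(st[i])
    c,_=cv2.findContours((l==i).astype(np.uint8),cv2.RETR_EXTERNAL,cv2.CHAIN_APPROX_NONE)
    W=ray(K,T,c[0][:,0],.02)[:,:2]
    print("rect",cv2.minAreaRect((W*1000).astype(np.float32)), "centroid",ray(K,T,ce[i],.02))
    t=cv2.inRange(cv2.cvtColor(p,cv2.COLOR_RGB2HSV),(82,150,80),(98,255,255));v,u=np.nonzero(t);W=ray(K,T,np.c_[u,v],.02);print("turq",W[:,:2].min(0),W[:,:2].max(0))
E
```

```text
top stop (array([0.65598267, 0.15817316]), np.float64(-0.011280208892764673), np.float64(0.016421067163174582), 487, 173)
[188.79591837 183.95918367 179.87755102]
[243 238  35  30 627]
rect ((550.062744140625, -0.36908721923828125), (60.18047332763672, 79.33378601074219), 24.972251892089844) centroid [[0.54661327 0.00362726 0.02      ]]
turq [ 0.50747112 -0.13929202] [ 0.56835949 -0.07862747]
scene stop (array([0.68421952, 0.16226108]), np.float64(0.1675097514703564), np.float64(0.003686238109304022), 642, 202)
[175.40816327 170.63265306 169.14285714]
[281 231  27  23 459]
rect ((545.64599609375, 10.489566802978516), (59.414642333984375, 57.392452239990234), 24.831279754638672) centroid [[0.54494575 0.01152291 0.02      ]]
turq [ 0.50514583 -0.13439285] [0.64828545 0.51309796]
```

Both views agree: the block's centre is about (0.546, 0.0105) and it is turned about +25°. The stop's corner is about (0.656, 0.158), turned about +0.013 rad. The top view's block mask leaked into the bench, so its block rectangle is discarded. The scene view's stop line fit was polluted by the bar, but its contour corner agrees. Next is the approach move.

```bash
cat > go.py <<'E'
import sys,numpy as np
from rig import readout
from scipy.spatial.transform import Rotation as Ro
s=readout.observe();R=Ro.from_rotvec(s["eef_rot"]).as_matrix();p=np.array(s["position"])
print("t",round(float(s["clock"]),2),"p",p.round(4),"F",np.round(s["wrist_force"],1),"gap",round(float(s["finger_gap"]),4),"\nR",R.round(3).tolist(),"q6",np.round(s["joint_positions"],2))
if len(sys.argv)>3:
    t=np.array(list(map(float,sys.argv[1:4])));print("delta tool",(R.T@(t-p)).round(4))
if len(sys.argv)>4:
    th=float(sys.argv[4]) # wanted yaw (deg) of jaw axis in world, mod 180
    y=R[:,1];cur=np.degrees(np.arctan2(y[1],y[0]));d=(th-cur+90)%180-90
    print("jaw yaw",cur,"spin(tool x)",d*np.sign(R[2,0]))
E
python3 go.py .482 .0105 .12 90.7
python3 - <<'E'
from h import *
f=np.load("top0.npz");p,d,K,T=[f[k] for k in"pdKT"]
for v in range(270,300,3):print(v,p[v,257],ray(K,T,[257,v],0)[0].round(3),(T@np.r_[np.linalg.inv(K)@[257,v,1]*d[v,257],1])[:3].round(3))
E
```

```text
t 0.1 p [0.2482 0.6273 0.2477] F [-0.3 -0.3 -0.1] gap 0.0877 
R [[-0.0, -0.368, -0.93], [-0.001, -0.93, 0.368], [-1.0, 0.002, -0.0]] q6 [ 1.48  0.36  0.01 -0.   -1.22 -0.29]
delta tool [ 0.1285  0.4872 -0.4443]
jaw yaw -111.59533731710442 spin(tool x) -22.29533731710444
270 [170 168 164] [0.504 0.01  0.   ] [0.504 0.01  0.003]
273 [167 161 156] [0.496 0.01  0.   ] [0.496 0.009 0.002]
276 [174 170 163] [0.489 0.009 0.   ] [ 0.489  0.009 -0.001]
279 [182 178 172] [0.481 0.009 0.   ] [ 0.481  0.009 -0.004]
282 [183 179 174] [0.473 0.009 0.   ] [0.473 0.009 0.001]
285 [179 179 174] [0.466 0.009 0.   ] [ 0.466  0.009 -0.001]
288 [190 186 181] [0.458 0.009 0.   ] [ 0.458  0.009 -0.002]
291 [180 176 170] [0.451 0.009 0.   ] [0.451 0.009 0.   ]
294 [246 245 245] [0.443 0.008 0.   ] [ 0.443  0.009 -0.001]
297 [119 116 107] [0.436 0.008 0.   ] [ 0.383  0.06  -0.909]
```

jog_arm --increments "0 0.02 -0.018 -2; 0.005 0.045 -0.041 -4; 0.01 0.072 -0.066 -7; 0.015 0.1 -0.091 -10; 0.02 0.127 -0.116 -13; 0.025 0.155 -0.141 -16; 0.03 0.182 -0.166 -19; 0.035 0.21 -0.192 -22.3; 0.04 0.237 -0.216 -22.3; 0.045 0.265 -0.242 -22.3; 0.05 0.288 -0.263 -22.3; 0.05 0.3 -0.274 -22.3" --claw 1

```text
clock: 1.1
position: [0.3923, 0.2439, 0.1971]
eef_rot: [2.212, 0.009, -2.217]
wrist_force: [0.7, -0.5, 0.0]
finger_gap: 0.0132
```

```bash
python3 go.py .48 .0105 .08 90.7
```

```text
t 1.1 p [0.3923 0.2439 0.1971] F [ 0.7 -0.5  0. ] gap 0.0132 
R [[-0.002, 0.011, -1.0], [-0.003, -1.0, -0.011], [-1.0, 0.003, 0.002]] q6 [ 0.98  0.05 -0.51 -0.   -1.01  0.6 ]
delta tool [ 0.1176  0.234  -0.0855]
jaw yaw -89.38781203180511 spin(tool x) -0.08781203180512875
```

jog_arm --increments "0 0.025 -0.009 0; 0.01 0.05 -0.018 0; 0.02 0.08 -0.03 0; 0.03 0.11 -0.04 0; 0.04 0.14 -0.051 0; 0.06 0.17 -0.062 0; 0.08 0.195 -0.071 0; 0.095 0.215 -0.079 0; 0.11 0.228 -0.083 0; 0.1176 0.234 -0.0855 0; 0.1176 0.234 -0.0855 0; 0.1176 0.234 -0.0855 0"

```text
clock: 2.1
position: [0.4798, 0.0104, 0.0799]
eef_rot: [2.211, 0.007, -2.218]
wrist_force: [0.8, 1.3, -0.5]
finger_gap: 0.0003
```

```bash
python3 go.py .48 .0105 .03 90.7
```

```text
t 2.1 p [0.4798 0.0104 0.0799] F [ 0.8  1.3 -0.5] gap 0.0003 
R [[-0.003, 0.01, -1.0], [-0.003, -1.0, -0.01], [-1.0, 0.003, 0.003]] q6 [ 0.43  0.23 -0.63  0.   -0.72  1.14]
delta tool [ 0.0499 -0.0003 -0.0003]
jaw yaw -89.42741325102071 spin(tool x) -0.12741325102069823
```

```bash
python3 - <<'E'
from rig import *
import cv2
for n in("wrist","top"):
    p,d=capture(n);cv2.imwrite(f"pics/{n}1.png",p[...,::-1])
E
```

```text
(no output)
```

View pics/wrist1.png

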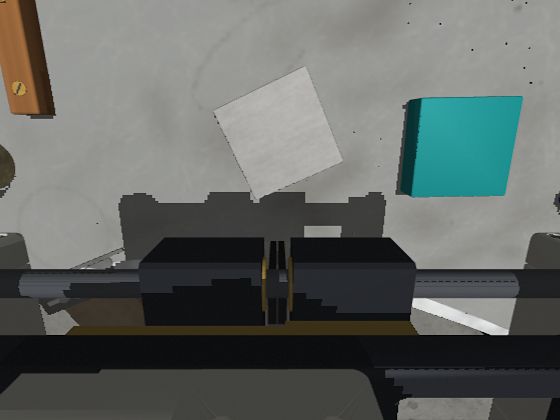

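View pics/top1.png

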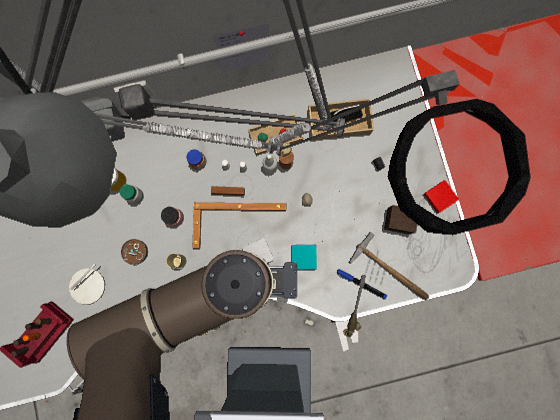

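The wrist view shows the block (corners at (215,112), (305,68), (342,160), (255,198)) ahead of the fingers, with the turquoise at (460,147) clear to the right. The closed tips look narrow (u≈265–290). So I'll push with the fingers about 40 mm apart, jaws parallel to the block's near face, and turn the block as it slides.

```bash
python3 go.py .4985 -.0115 .08 115
```

```text
t 2.2 p [0.4804 0.0113 0.0809] F [0.1 0.5 0.3] gap 0.0001 
R [[-0.001, 0.012, -1.0], [-0.003, -1.0, -0.012], [-1.0, 0.003, 0.001]] q6 [ 0.44  0.23 -0.62  0.   -0.72  1.14]
delta tool [ 0.0009  0.023  -0.0178]
jaw yaw -89.34009935148177 spin(tool x) -24.34009935148174
```

jog_arm --increments "0 0.008 -0.005 -6; 0 0.015 -0.01 -12; 0 0.023 -0.0178 -18; 0 0.023 -0.0178 -24.3; 0.01 0.023 -0.0178 -24.3; 0.02 0.023 -0.0178 -24.3; 0.03 0.023 -0.0178 -24.3; 0.04 0.023 -0.0178 -24.3; 0.047 0.023 -0.0178 -24.3; 0.051 0.023 -0.0178 -24.3; 0.051 0.023 -0.0178 -24.3; 0.051 0.023 -0.0178 -24.3" --claw 0.1

```text
clock: 3.2
position: [0.4987, -0.0112, 0.0303]
eef_rot: [1.978, 0.436, -1.98]
wrist_force: [-0.5, -0.4, 1.1]
finger_gap: 0.0395
```

```bash
cat > path.py <<'E'
import sys,numpy as np
from rig import readout
from scipy.spatial.transform import Rotation as Ro
# block centre path; args: x0 y0 yaw0 x1 y1 yaw1 h N
x0,y0,a0,x1,y1,a1,h,N=map(float,sys.argv[1:9])
s=readout.observe();R=Ro.from_rotvec(s["eef_rot"]).as_matrix();p=np.array(s["position"])
cur=np.degrees(np.arctan2(R[1,1],R[0,1]))
for k in range(1,int(N)+1):
    f=k/N;a=a0+f*(a1-a0);n=np.r_[np.cos(np.radians(a)),np.sin(np.radians(a))]
    t=np.r_[np.r_[x0+f*(x1-x0),y0+f*(y1-y0)]-(.031+h)*n,.03]
    d=R.T@(t-p);sp=-((a+90-cur+90)%180-90);print(f"{d[0]:.4f} {d[1]:.4f} {d[2]:.4f} {sp:.1f};",end=" ")
E
python3 go.py; python3 path.py .5456 .0105 25 .59 .028 12 .0095 12
python3 - <<'E'
from rig import *
import cv2
p,d=capture("wrist");cv2.imwrite("pics/wrist2.png",p[...,::-1])
E
```

```text
t 3.2 p [ 0.4987 -0.0112  0.0303] F [-0.5 -0.4  1.1] gap 0.0395 
R [[-0.0, 0.423, -0.906], [-0.002, -0.906, -0.423], [-1.0, 0.002, 0.001]] q6 [ 0.37  0.33 -0.63  0.   -0.61  1.63]
0.0003 -0.0004 -0.0152 1.1; 0.0003 -0.0009 -0.0192 2.2; 0.0003 -0.0014 -0.0232 3.3; 0.0003 -0.0020 -0.0272 4.3; 0.0003 -0.0025 -0.0313 5.4; 0.0003 -0.0030 -0.0353 6.5; 0.0002 -0.0035 -0.0394 7.6; 0.0002 -0.0040 -0.0434 8.7; 0.0002 -0.0046 -0.0475 9.8; 0.0002 -0.0051 -0.0516 10.8; 0.0002 -0.0056 -0.0558 11.9; 0.0002 -0.0061 -0.0599 13.0;
```

View pics/wrist2.png

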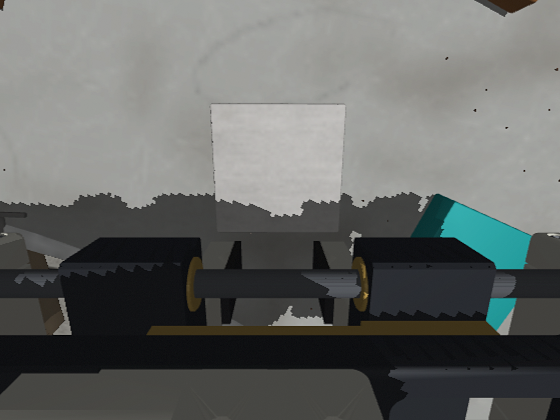

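The wrist view shows the block square to the jaws and centred (u 210–345, v 103–232), and the turquoise is clear of the right finger. I start pushing.

jog_arm --increments "0 0 -0.005 0; 0 0 -0.010 0; 0 -0.001 -0.015 1; 0 -0.0015 -0.020 2.5; 0 -0.002 -0.025 4; 0 -0.0025 -0.030 5.3; 0 -0.003 -0.035 6.6; 0 -0.0035 -0.040 8; 0 -0.004 -0.045 9.3; 0 -0.005 -0.050 10.6; 0 -0.0055 -0.055 11.9; 0 -0.006 -0.060 13"

```text
clock: 4.25
position: [0.5495, 0.0189, 0.0303]
eef_rot: [2.107, 0.216, -2.115]
wrist_force: [-5.3, -1.7, 4.9]
finger_gap: 0.0394
```

```bash
python3 go.py; python3 - <<'E'
from rig import *
import cv2
p,d=capture("wrist");cv2.imwrite("pics/wrist3.png",p[...,::-1])
E
```

```text
t 4.25 p [0.5495 0.0189 0.0303] F [-5.3 -1.7  4.9] gap 0.0394 
R [[-0.003, 0.206, -0.979], [-0.003, -0.979, -0.206], [-1.0, 0.003, 0.004]] q6 [ 0.39  0.4  -0.52  0.   -0.66  1.38]
```

View pics/wrist3.png

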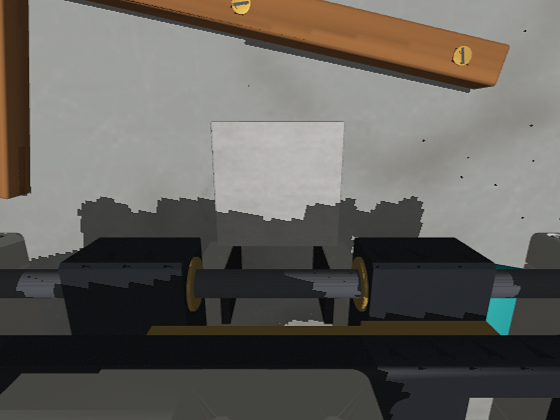

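The block is still square to the jaws (edges at u 211/344, with the far edge moved from v=103 to v=121), so contact is flat. The long rail is ahead. I push on while turning it square to the stop.

```bash
python3 path.py .590 .0274 12 .622 .035 0.8 .0105 12
```

```text
0.0003 -0.0003 -0.0012 0.8; 0.0003 -0.0010 -0.0039 1.7; 0.0003 -0.0018 -0.0067 2.6; 0.0003 -0.0025 -0.0095 3.6; 0.0003 -0.0033 -0.0123 4.5; 0.0003 -0.0040 -0.0151 5.4; 0.0003 -0.0048 -0.0179 6.4; 0.0003 -0.0055 -0.0207 7.3; 0.0003 -0.0063 -0.0235 8.2; 0.0003 -0.0070 -0.0264 9.2; 0.0003 -0.0077 -0.0292 10.1; 0.0002 -0.0085 -0.0321 11.0;
```

jog_arm --increments "0 -0.0004 -0.002 0.8; 0 -0.001 -0.004 1.7; 0 -0.0018 -0.0067 2.6; 0 -0.0025 -0.0095 3.6; 0 -0.0033 -0.0123 4.5; 0 -0.004 -0.0151 5.4; 0 -0.0048 -0.0179 6.4; 0 -0.0055 -0.0207 7.3; 0 -0.0063 -0.0235 8.2; 0 -0.007 -0.0264 9.2; 0 -0.0077 -0.0292 10.1; 0 -0.0085 -0.032 11"

```text
clock: 5.3
position: [0.5795, 0.034, 0.0301]
eef_rot: [2.209, 0.01, -2.218]
wrist_force: [-5.2, -1.9, 3.6]
finger_gap: 0.0397
```

```bash
python3 go.py
```

```text
t 5.3 p [0.5795 0.034  0.0301] F [-5.2 -1.9  3.6] gap 0.0397 
R [[-0.004, 0.013, -1.0], [-0.004, -1.0, -0.013], [-1.0, 0.004, 0.004]] q6 [ 0.4   0.44 -0.45  0.   -0.69  1.18]
```

jog_arm --increments "0 0 -0.001 0; 0 0 -0.002 0; 0 0 -0.003 0; 0 0 -0.004 0; 0 0 -0.005 0; 0 0 -0.006 0"

```text
clock: 5.8
position: [0.5829, 0.0338, 0.0298]
eef_rot: [2.203, 0.009, -2.223]
wrist_force: [-13.7, 3.9, 10.8]
finger_gap: 0.0393
```

jog_arm --increments "0 0 -0.0015 0; 0 0 -0.003 0; 0 0 -0.003 0"

```text
clock: 6.05
position: [0.583, 0.0335, 0.0294]
eef_rot: [2.197, 0.008, -2.228]
wrist_force: [-12.8, 3.1, 8.9]
finger_gap: 0.0394
```

```bash
python3 go.py;python3 - <<'E'
from rig import *
import cv2
p,d=capture("wrist");cv2.imwrite("pics/wrist4.png",p[...,::-1])
E
```

```text
t 6.05 p [0.583  0.0335 0.0294] F [-12.8   3.1   8.9] gap 0.0394 
R [[-0.014, 0.012, -1.0], [-0.005, -1.0, -0.012], [-1.0, 0.005, 0.014]] q6 [ 0.39  0.45 -0.43 -0.   -0.71  1.19]
```

View pics/wrist4.png

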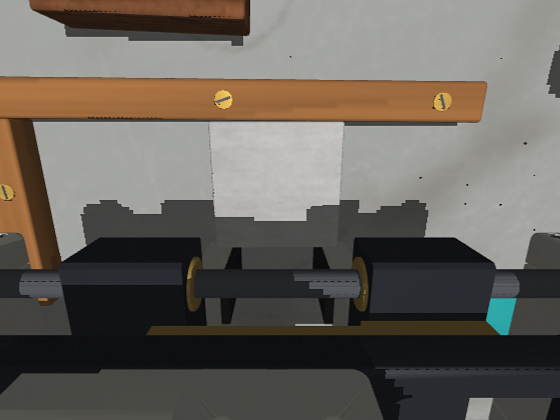

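The wrist view shows the block's far edge flush along the rail (v≈122, u 210–343), and the force stalled at about 13 N. I back off, lift and turn 90° for the push along the rail.

jog_arm --increments "0 0 0.008 0; 0 0 0.016 0; -0.01 0 0.02 0; -0.03 0 0.02 0; -0.05 0 0.02 0; -0.06 0.01 0.01 6; -0.06 0.02 0 12; -0.06 0.03 -0.01 18; -0.06 0.04 -0.02 24; -0.06 0.05 -0.03 30; -0.06 0.055 -0.035 36; -0.06 0.055 -0.035 42" --claw 0.77

```text
clock: 7.1
position: [0.621, -0.0217, 0.0901]
eef_rot: [-1.792, 0.694, 1.81]
wrist_force: [0.1, 0.5, -0.1]
finger_gap: 0.01
```

```bash
python3 go.py .622 -.022 .09 0.7
```

```text
t 7.1 p [ 0.621  -0.0217  0.0901] F [ 0.1  0.5 -0.1] gap 0.01 
R [[-0.012, -0.665, -0.747], [-0.005, -0.747, 0.665], [-1.0, 0.012, 0.005]] q6 [ 0.28  0.42 -0.29  0.   -0.87  0.56]
delta tool [ 0.0001 -0.0004 -0.0009]
jaw yaw -131.64841672522215 spin(tool x) 47.65158327477786
```

jog_arm --increments "0 0 0 6; 0 0 0 12; 0 0 0 18; 0 0 0 24; 0 0 0 30; 0 0 0 36; 0 0 0 42; 0 0 0 47.6; 0 0 0 47.6; 0 0 0 47.6"

```text
clock: 7.93
position: [0.6214, -0.0216, 0.091]
eef_rot: [-1.22, 1.213, 1.226]
wrist_force: [0.8, 0.0, -0.5]
finger_gap: 0.0102
```

```bash
python3 go.py .622 -.022 .03 0.7;python3 - <<'E'
from rig import *
import cv2
p,d=capture("wrist");cv2.imwrite("pics/wrist5.png",p[...,::-1])
E
```

```text
t 7.93 p [ 0.6214 -0.0216  0.091 ] F [ 0.8  0.  -0.5] gap 0.0102 
R [[-0.01, -1.0, -0.016], [-0.005, -0.016, 1.0], [-1.0, 0.01, -0.005]] q6 [ 0.28  0.42 -0.29  0.   -0.87 -0.27]
delta tool [ 0.061  -0.0012 -0.0001]
jaw yaw -179.06593135953403 spin(tool x) 0.23406864046597775
```

View pics/wrist5.png

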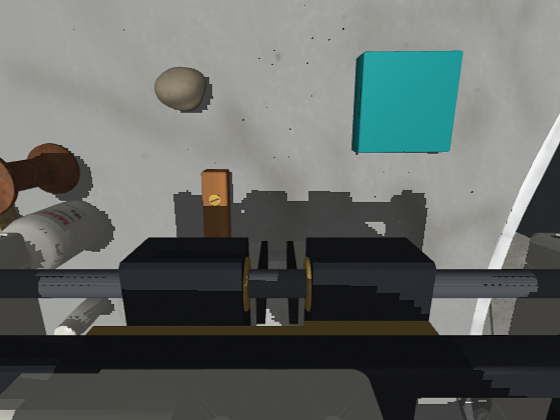

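This view looks toward −y, away from the block, with the rail's end at (215,200). I'll close the fingers fully to keep clear of the rail and lower them beside the block.

jog_arm --increments "0 -0.001 0 0; 0.01 -0.001 0 0.2; 0.02 -0.001 0 0.2; 0.03 -0.001 0 0.2; 0.038 -0.001 0 0.2; 0.045 -0.001 0 0.2; 0.05 -0.001 0 0.2; 0.055 -0.001 0 0.2; 0.059 -0.001 0 0.2; 0.061 -0.001 0 0.2; 0.061 -0.001 0 0.2" --claw 1

```text
clock: 8.9
position: [0.6215, -0.0219, 0.0294]
eef_rot: [-1.217, 1.215, 1.225]
wrist_force: [0.6, 0.3, -0.1]
finger_gap: 0.0009
```

```bash
python3 go.py .622 .0 .03 0.7;python3 - <<'E'
from rig import *
import cv2
p,d=capture("scene");cv2.imwrite("pics/scene6.png",cv2.resize(p[150:350,150:400,::-1],None,fx=3,fy=3))
E
```

```text
t 8.9 p [ 0.6215 -0.0219  0.0294] F [ 0.6  0.3 -0.1] gap 0.0009 
R [[-0.011, -1.0, -0.013], [-0.005, -0.013, 1.0], [-1.0, 0.011, -0.005]] q6 [ 0.28  0.49 -0.34  0.   -0.75 -0.27]
delta tool [-0.0007 -0.0008  0.0219]
jaw yaw -179.24346298427093 spin(tool x) 0.05653701572907721
```

View pics/scene6.png

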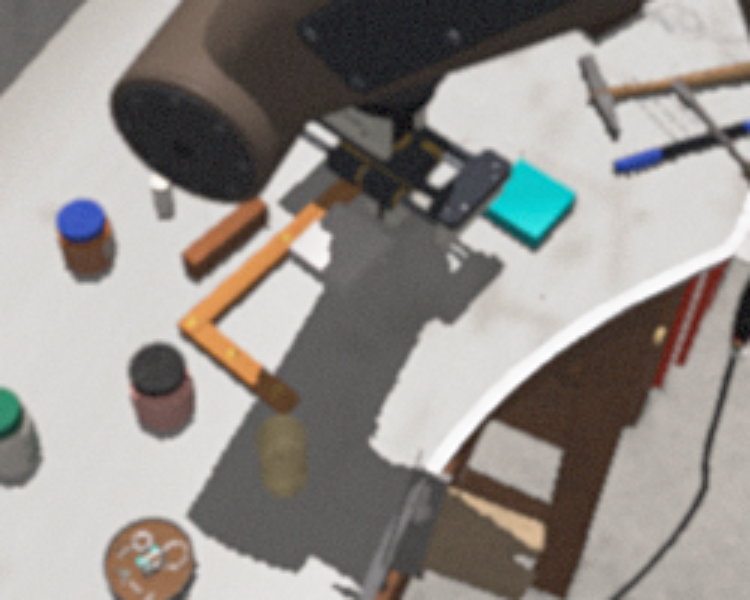

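The scene view shows the fingers beside the block, at the right end of the long rail (about (390,190) in the crop). The rail is clear of them. I push along the rail.

jog_arm --increments "0 0 0.005 0; 0 0 0.01 0; 0 0 0.015 0; 0 0 0.02 0; 0 0 0.025 0; 0 0 0.03 0; 0 0 0.035 0; 0 0 0.04 0; 0 0 0.045 0; 0 0 0.05 0; 0 0 0.055 0; 0 0 0.06 0"

```text
clock: 9.95
position: [0.6211, 0.0381, 0.0301]
eef_rot: [-1.219, 1.214, 1.224]
wrist_force: [0.1, -5.8, 4.2]
finger_gap: 0.0005
```

```bash
python3 go.py .62 .08 .03 0.7;python3 - <<'E'
from rig import *
import cv2
p,d=capture("scene");cv2.imwrite("pics/scene7.png",cv2.resize(p[150:350,150:400,::-1],None,fx=3,fy=3))
E
```

```text
t 9.95 p [0.6211 0.0381 0.0301] F [ 0.1 -5.8  4.2] gap 0.0005 
R [[-0.01, -1.0, -0.014], [-0.006, -0.014, 1.0], [-1.0, 0.01, -0.006]] q6 [ 0.38  0.49 -0.34  0.   -0.75 -0.36]
delta tool [-0.0001  0.0005  0.0419]
jaw yaw -179.2239747192912 spin(tool x) 0.07602528070879089
```

View pics/scene7.png

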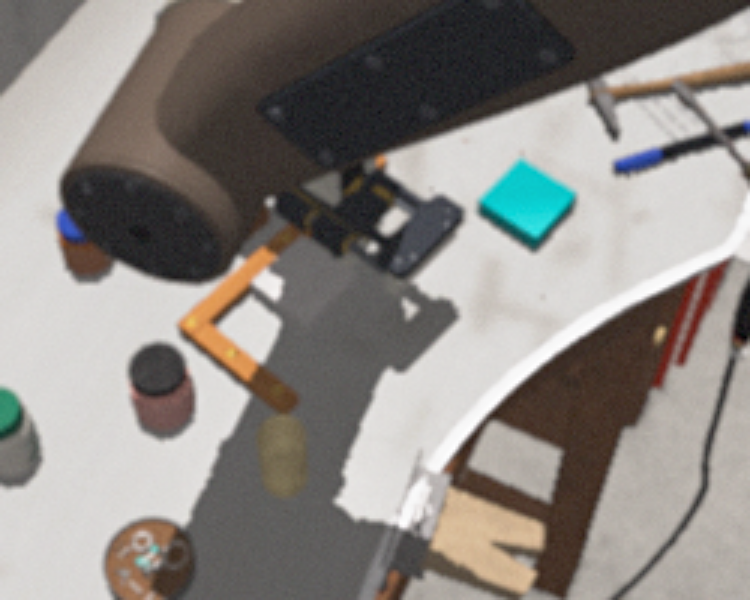

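The block is sliding along the rail, with its left edge about 45 mm short of the short rail. I continue.

jog_arm --increments "0 0 0.004 0; 0 0 0.008 0; 0 0 0.012 0; 0 0 0.016 0; 0 0 0.02 0; 0 0 0.024 0; 0 0 0.028 0; 0 0 0.032 0; 0 0 0.035 0; 0 0 0.038 0; 0 0 0.04 0; 0 0 0.042 0"

```text
clock: 11.0
position: [0.6207, 0.0812, 0.0299]
eef_rot: [-1.219, 1.214, 1.224]
wrist_force: [1.3, -5.8, 3.4]
finger_gap: 0.0008
```

jog_arm --increments "0 0 0.001 0; 0 0 0.002 0; 0 0 0.003 0; 0 0 0.004 0; 0 0 0.005 0; 0 0 0.006 0"

```text
clock: 11.5
position: [0.6201, 0.0859, 0.0299]
eef_rot: [-1.219, 1.216, 1.224]
wrist_force: [1.3, -14.5, 4.7]
finger_gap: 0.0001
```

jog_arm --increments "0 0 0.0015 0; 0 0 0.003 0; 0 0 0.004 0; 0 0 0.004 0"

```text
clock: 11.83
position: [0.6199, 0.0862, 0.03]
eef_rot: [-1.221, 1.221, 1.223]
wrist_force: [5.3, -23.4, 4.2]
finger_gap: 0.0003
```

```bash
python3 go.py .58 .06 .1 90.7
```

```text
t 11.83 p [0.6199 0.0862 0.03  ] F [  5.3 -23.4   4.2] gap 0.0003 
R [[-0.013, -1.0, -0.013], [-0.012, -0.013, 1.0], [-1.0, 0.013, -0.011]] q6 [ 0.45  0.5  -0.33  0.01 -0.76 -0.44]
delta tool [-0.0692  0.0411 -0.0264]
jaw yaw -179.2411806734156 spin(tool x) -89.9411806734156
```

The block is stopped against the short rail: the force rose to 23 N with no further travel. I retreat, turn back, look, and square it against the long rail again if needed.

jog_arm --increments "0 0 -0.008 0; 0 0 -0.016 0; 0 0 -0.022 0; -0.02 0 -0.022 0; -0.04 0 -0.022 0; -0.06 0 -0.022 0; -0.07 0.01 -0.022 -6; -0.07 0.02 -0.022 -12; -0.07 0.03 -0.022 -18; -0.07 0.04 -0.022 -24; -0.07 0.05 -0.022 -30; -0.07 0.05 -0.022 -36"

```text
clock: 12.83
position: [0.5694, 0.0648, 0.1009]
eef_rot: [-1.665, 0.847, 1.679]
wrist_force: [-0.5, -0.6, -1.0]
finger_gap: 0.0009
```

```bash
python3 go.py .55 .1 .1 90.8
```

```text
t 12.83 p [0.5694 0.0648 0.1009] F [-0.5 -0.6 -1. ] gap 0.0009 
R [[-0.013, -0.798, -0.603], [-0.01, -0.603, 0.798], [-1.0, 0.017, -0.0]] q6 [ 0.46  0.34 -0.39  0.   -0.86  0.19]
delta tool [ 0.0008 -0.0058  0.0398]
jaw yaw -142.93220920007633 spin(tool x) -53.73220920007634
```

jog_arm --increments "0 -0.001 0.008 -6; 0 -0.002 0.016 -12; 0 -0.003 0.024 -18; 0 -0.004 0.032 -24; 0 -0.005 0.038 -30; 0 -0.006 0.04 -36; 0 -0.006 0.04 -42; 0 -0.006 0.04 -48; 0 -0.006 0.04 -53.7; 0 -0.006 0.04 -53.7; 0 -0.006 0.04 -53.7"

```text
clock: 13.75
position: [0.55, 0.1008, 0.1008]
eef_rot: [2.197, 0.001, -2.226]
wrist_force: [0.4, 0.6, -0.9]
finger_gap: 0.0003
```

```bash
python3 go.py .568 .1268 .03 90.8;python3 - <<'E'
from rig import *
import cv2,numpy as np
c=camera_params("wrist");p,d=capture("wrist");cv2.imwrite("pics/wrist8.png",p[...,::-1]);np.savez("w8.npz",p=p,d=d,K=c["intrinsics"],T=c["T"])
E
```

```text
t 13.75 p [0.55   0.1008 0.1008] F [ 0.4  0.6 -0.9] gap 0.0003 
R [[-0.013, 0.011, -1.0], [-0.01, -1.0, -0.01], [-1.0, 0.01, 0.013]] q6 [ 0.53  0.32 -0.42  0.   -0.84  1.05]
delta tool [ 0.0703 -0.0265 -0.0192]
jaw yaw -89.3920882697524 spin(tool x) -0.19208826975238935
```

View pics/wrist8.png

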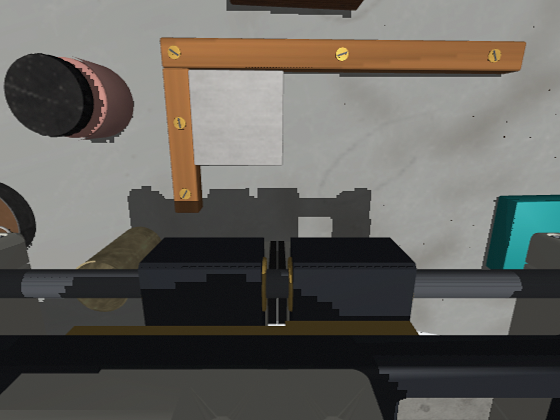

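The wrist view shows the block in the corner: edges at u 192–283, v 70–165, against both rails. I check for gaps at higher zoom and numerically.

```bash
python3 - <<'E'
from h import *
f=np.load("w8.npz");p,d,K,T=[f[k] for k in"pdKT"]
cv2.imwrite("pics/w8z.png",cv2.resize(p[55:180,160:300,::-1],None,fx=5,fy=5,interpolation=cv2.INTER_NEAREST))
m=cv2.inRange(cv2.cvtColor(p,cv2.COLOR_RGB2HSV),(5,110,60),(24,255,255));r=np.zeros_like(m);r[36:212,160:530]=255
v,u=np.nonzero(m&r);P=ray(K,T,np.c_[u,v],.016)[:,:2]
print("wood x/y range",P.min(0),P.max(0)); print(stop(p,K,T,m&r))
q=p.astype(int);s=((q.min(2)>165)&(q.max(2)-q.min(2)<14)).astype(np.uint8);b=np.zeros_like(s);b[66:170,186:288]=s[66:170,186:288]
b=cv2.morphologyEx(b,cv2.MORPH_OPEN,np.ones((3,3)));print(p[120,235],p[120,320],b.sum())
g=cv2.GaussianBlur(p,(0,0),.8).astype(int)
print("col v=120",g[120,184:200].tolist());print("row u=240",g[62:80,240].tolist())
# block top edges by Canny right & near
for (uu,vv) in((283,90),(283,150),(200,165),(270,165),(195,90),(195,150),(200,71),(275,72)):print((uu,vv),ray(K,T,[uu,vv],.02)[0].round(4))
E
```

```text
wood x/y range [ 0.5572576  -0.05829021] [0.6733112  0.17639999]
(array([0.65498507, 0.16024628]), np.float64(-0.00326090471999982), np.float64(0.03103818105518981), 8194, 2282)
[183 180 178] [155 158 154] 8406
col v=120 [[186, 141, 72], [170, 121, 67], [165, 112, 65], [166, 111, 66], [169, 113, 66], [170, 114, 67], [166, 117, 76], [161, 133, 110], [167, 159, 151], [176, 175, 171], [178, 177, 174], [178, 176, 173], [177, 176, 174], [178, 176, 174], [178, 176, 174], [179, 177, 175]]
row u=240 [[155, 104, 61], [155, 103, 60], [157, 104, 61], [156, 104, 61], [143, 96, 55], [112, 75, 43], [73, 51, 32], [75, 63, 53], [124, 119, 114], [170, 168, 166], [185, 183, 181], [186, 184, 181], [186, 184, 181], [187, 185, 182], [188, 186, 183], [187, 186, 182], [187, 186, 182], [187, 186, 183]]
(283, 90) [0.6417 0.0976 0.02  ]
(283, 150) [0.603 0.097 0.02 ]
(200, 165) [0.5921 0.1546 0.02  ]
(270, 165) [0.5926 0.1059 0.02  ]
(195, 90) [0.641 0.155 0.02 ]
(195, 150) [0.6024 0.1574 0.02  ]
(200, 71) [0.6525 0.1511 0.02  ]
(275, 72) [0.6525 0.1029 0.02  ]
```

View pics/w8z.png

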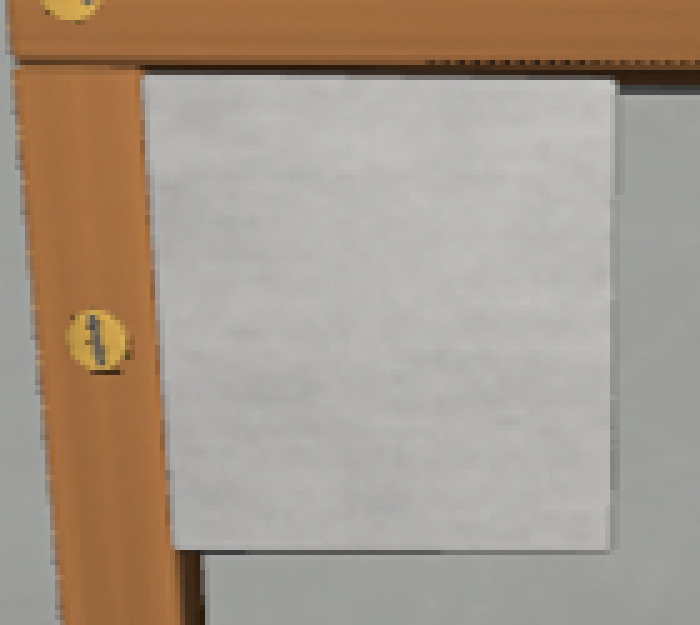

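A dark strip about 2 px wide (about 1 mm) shows between the long rail's face and the block, so it slipped off that rail slightly. I press it once more toward the long rail.

jog_arm --increments "0 -0.01 -0.007 0; 0 -0.02 -0.014 0; 0 -0.0265 -0.019 -0.2; 0.01 -0.0265 -0.019 -0.2; 0.02 -0.0265 -0.019 -0.2; 0.03 -0.0265 -0.019 -0.2; 0.04 -0.0265 -0.019 -0.2; 0.05 -0.0265 -0.019 -0.2; 0.058 -0.0265 -0.019 -0.2; 0.065 -0.0265 -0.019 -0.2; 0.068 -0.0265 -0.019 -0.2; 0.068 -0.0265 -0.019 -0.2"

```text
clock: 14.8
position: [0.5674, 0.1263, 0.0313]
eef_rot: [2.193, 0.003, -2.226]
wrist_force: [0.2, -0.1, 0.6]
finger_gap: 0.0003
```

```bash
python3 go.py .58 .1268 .03 90.8
```

```text
t 14.8 p [0.5674 0.1263 0.0313] F [ 0.2 -0.1  0.6] gap 0.0003 
R [[-0.015, 0.013, -1.0], [-0.011, -1.0, -0.013], [-1.0, 0.01, 0.015]] q6 [ 0.56  0.44 -0.43  0.   -0.71  1.03]
delta tool [ 0.0012 -0.0003 -0.0126]
jaw yaw -89.23150076934454 spin(tool x) -0.031500769344518176
```

jog_arm --increments "0 0 -0.003 0; 0 0 -0.006 0; 0 0 -0.009 0; 0 0 -0.011 0; 0 0 -0.0125 0; 0 0 -0.014 0; 0 0 -0.0155 0; 0 0 -0.017 0; 0 0 -0.018 0; 0 0 -0.019 0"

```text
clock: 15.63
position: [0.5828, 0.1257, 0.0307]
eef_rot: [2.186, 0.0, -2.232]
wrist_force: [-16.9, 4.2, 13.2]
finger_gap: 0.0004
```

jog_arm --increments "0 -0.0005 -0.0015 0; 0 -0.001 -0.003 0; 0 -0.001 -0.004 0; 0 -0.001 -0.004 0"

```text
clock: 15.97
position: [0.5829, 0.1258, 0.0302]
eef_rot: [2.177, -0.003, -2.239]
wrist_force: [-15.5, 2.5, 11.2]
finger_gap: 0.0002
```

jog_arm --increments "0 0 0.008 0; 0 0 0.016 0; -0.01 0 0.024 0; -0.03 0.005 0.03 0; -0.05 0.015 0.034 0; -0.068 0.022 0.034 0; -0.068 0.0265 0.034 0; -0.068 0.0265 0.034 0; -0.068 0.0265 0.034 0"

```text
clock: 16.72
position: [0.551, 0.0998, 0.0999]
eef_rot: [2.179, -0.003, -2.239]
wrist_force: [-0.6, 0.5, 0.1]
finger_gap: 0.0003
```

```bash
python3 go.py;python3 - <<'E'
from rig import *
from h import *
c=camera_params("wrist");p,d=capture("wrist");cv2.imwrite("pics/wrist9.png",p[...,::-1])
cv2.imwrite("pics/w9z.png",cv2.resize(p[55:180,160:300,::-1],None,fx=5,fy=5,interpolation=cv2.INTER_NEAREST))
E
```

```text
t 16.72 p [0.551  0.0998 0.0999] F [-0.6  0.5  0.1] gap 0.0003 
R [[-0.027, 0.011, -1.0], [-0.014, -1.0, -0.011], [-1.0, 0.014, 0.027]] q6 [ 0.53  0.33 -0.41 -0.   -0.86  1.06]
```

View pics/w9z.png

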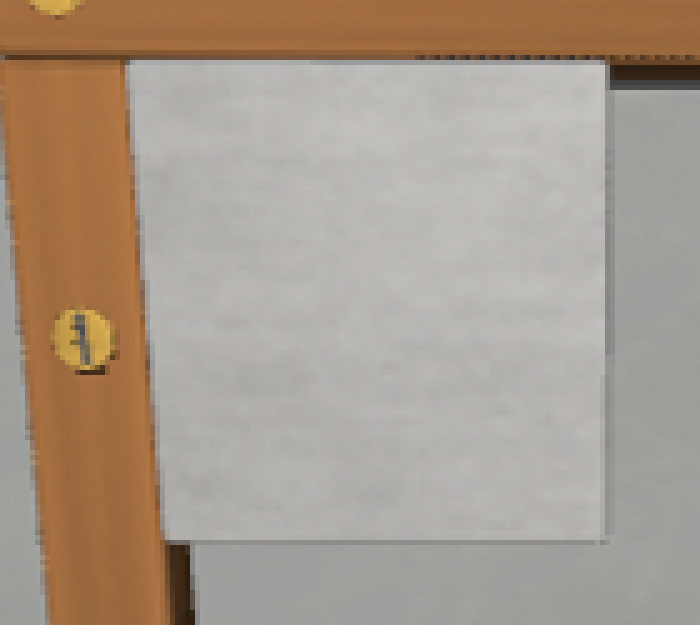

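The long-rail gap is now closed. To check the short rail I look straight along its face, from above and slightly left.

jog_arm --increments "-0.005 -0.01 0 0; -0.015 -0.02 0 0; -0.025 -0.035 0 0; -0.03 -0.05 0 0; -0.03 -0.065 0 0; -0.03 -0.08 0 0; -0.03 -0.09 0 0; -0.03 -0.095 0 0; -0.03 -0.095 0 0; -0.03 -0.095 0 0"

```text
clock: 17.6
position: [0.5502, 0.1953, 0.1274]
eef_rot: [2.176, -0.004, -2.24]
wrist_force: [-0.5, 0.0, -0.9]
finger_gap: 0.0005
```

```bash
python3 go.py;python3 - <<'E'
from rig import *
from h import *
c=camera_params("wrist");print(c["T"][:3,3]);p,d=capture("wrist");cv2.imwrite("pics/wrist10.png",p[...,::-1])
p2,d=capture("top");cv2.imwrite("pics/top10.png",p2[...,::-1])
E
```

```text
t 17.6 p [0.5502 0.1953 0.1274] F [-0.5  0.  -0.9] gap 0.0005 
R [[-0.029, 0.012, -1.0], [-0.015, -1.0, -0.011], [-0.999, 0.015, 0.029]] q6 [ 0.67  0.33 -0.32 -0.01 -0.95  0.92]
[0.62565573 0.19866312 0.26004345]
```

View pics/wrist10.png

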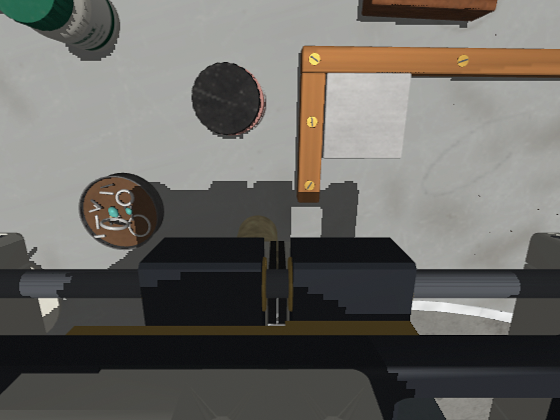

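```bash
python3 - <<'E'
import cv2
p=cv2.imread("pics/wrist10.png");cv2.imwrite("pics/w10z.png",cv2.resize(p[60:170,295:415],None,fx=5,fy=5,interpolation=cv2.INTER_NEAREST))
g=cv2.GaussianBlur(p,(1,3),0)
for v in(80,90,105,120,135,150,156):print(v,p[v,316:330].astype(int).sum(1).tolist())
for u in(328,345,360,375,390,400):print(u,p[66:82,u].astype(int).sum(1).tolist())
E
```

```text
80 [377, 375, 375, 377, 381, 386, 391, 397, 383, 245, 255, 514, 601, 608]
90 [369, 372, 375, 377, 380, 383, 392, 380, 240, 148, 408, 566, 594, 591]
105 [370, 370, 370, 375, 378, 390, 395, 271, 170, 277, 493, 567, 560, 563]
120 [537, 430, 359, 372, 378, 391, 380, 251, 174, 474, 581, 579, 573, 575]
135 [357, 360, 368, 374, 394, 365, 246, 165, 398, 524, 550, 546, 549, 550]
150 [355, 361, 369, 379, 369, 274, 194, 273, 476, 543, 544, 547, 547, 537]
156 [356, 363, 367, 385, 355, 235, 160, 394, 530, 551, 549, 552, 549, 545]
328 [362, 358, 353, 366, 376, 299, 245, 510, 590, 594, 584, 590, 592, 601, 601, 605]
345 [365, 356, 356, 358, 370, 310, 276, 543, 609, 596, 589, 588, 585, 593, 600, 595]
360 [363, 357, 355, 355, 363, 319, 280, 498, 618, 594, 585, 587, 587, 591, 590, 595]
375 [361, 353, 350, 348, 357, 336, 292, 481, 589, 581, 579, 586, 592, 586, 583, 582]
390 [362, 356, 349, 344, 351, 340, 253, 485, 588, 574, 563, 566, 566, 564, 567, 573]
400 [358, 354, 346, 341, 348, 343, 142, 441, 587, 573, 569, 567, 563, 571, 577, 578]
```

View pics/w10z.png

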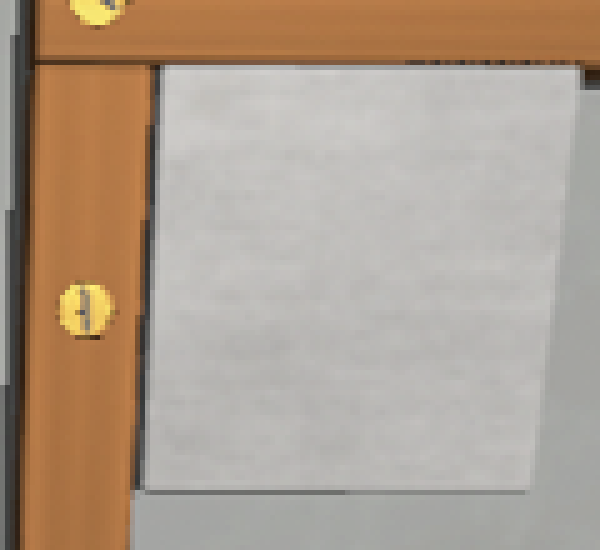

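View pics/top10.png

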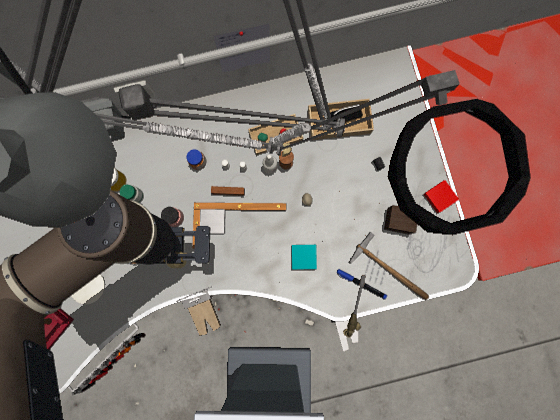

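From the left, a thin dark strip about 1.8 px wide remains along the short rail. About 1 px of that is the block's own exposed side, so the gap may be about 0.5 mm. The top view shows nothing else moved. I give one more press toward the short rail with a slight bias toward the long one.

```bash
python3 go.py .6245 .065 .1 0.8
```

```text
t 17.7 p [0.5504 0.1947 0.1277] F [ 0.  -0.1 -0. ] gap 0.0005 
R [[-0.029, 0.011, -1.0], [-0.015, -1.0, -0.01], [-0.999, 0.015, 0.029]] q6 [ 0.67  0.33 -0.32 -0.01 -0.95  0.92]
delta tool [ 0.0275  0.1301 -0.0735]
jaw yaw -89.37613600280984 spin(tool x) 89.82386399719016
```

jog_arm --increments "0 0.015 -0.008 6; 0 0.03 -0.016 12; 0 0.05 -0.028 18; 0 0.07 -0.04 24; 0 0.09 -0.05 30; 0 0.11 -0.06 36; 0.005 0.122 -0.068 42; 0.01 0.13 -0.0735 48; 0.015 0.13 -0.0735 54; 0.02 0.13 -0.0735 60; 0.025 0.13 -0.0735 66; 0.0275 0.13 -0.0735 72"

```text
clock: 18.7
position: [0.624, 0.0639, 0.0992]
eef_rot: [-1.433, 1.073, 1.46]
wrist_force: [0.5, -0.1, 0.2]
finger_gap: 0.0003
```

```bash
python3 go.py .6245 .068 .031 0.8
```

```text
t 18.7 p [0.624  0.0639 0.0992] F [ 0.5 -0.1  0.2] gap 0.0003 
R [[-0.03, -0.949, -0.313], [-0.015, -0.313, 0.95], [-0.999, 0.033, -0.005]] q6 [ 0.41  0.43 -0.26  0.   -0.92 -0.1 ]
delta tool [ 0.0681 -0.004   0.0041]
jaw yaw -161.7795972861494 spin(tool x) 17.420402713850592
```

jog_arm --increments "0 -0.004 0.004 6; 0 -0.004 0.004 12; 0.01 -0.004 0.004 17.4; 0.025 -0.004 0.004 17.4; 0.04 -0.004 0.004 17.4; 0.05 -0.004 0.004 17.4; 0.06 -0.004 0.004 17.4; 0.065 -0.004 0.004 17.4; 0.068 -0.004 0.004 17.4; 0.068 -0.004 0.004 17.4"

```text
clock: 19.53
position: [0.6244, 0.0677, 0.0306]
eef_rot: [-1.216, 1.236, 1.235]
wrist_force: [-0.3, 0.6, 0.3]
finger_gap: 0.0001
```

```bash
python3 go.py .6245 .086 .031 0.8
```

```text
t 19.53 p [0.6244 0.0677 0.0306] F [-0.3  0.6  0.3] gap 0.0001 
R [[-0.031, -0.999, -0.014], [-0.016, -0.014, 1.0], [-0.999, 0.031, -0.015]] q6 [ 0.42  0.51 -0.31  0.   -0.79 -0.41]
delta tool [-0.0007 -0.0004  0.0183]
jaw yaw -179.1959912425166 spin(tool x) 0.004008757483347836
```

Contact comes near y = 0.085. I creep in with a slight +x bias (tool −y) at the end.

jog_arm --increments "0 0 0.004 0; 0 0 0.008 0; 0 0 0.012 0; 0 -0.0003 0.015 0; 0 -0.0006 0.017 0; 0 -0.0008 0.0185 0; 0 -0.001 0.02 0; 0 -0.0015 0.021 0; 0 -0.002 0.022 0; 0 -0.0025 0.023 0"

```text
clock: 20.37
position: [0.6247, 0.0863, 0.0307]
eef_rot: [-1.218, 1.245, 1.236]
wrist_force: [-2.0, -24.3, 9.3]
finger_gap: 0.0003
```

jog_arm --increments "0 -0.001 0.002 0; 0 -0.002 0.003 0; 0 -0.002 0.004 0; 0 -0.002 0.004 0"

```text
clock: 20.7
position: [0.6248, 0.0863, 0.0308]
eef_rot: [-1.219, 1.252, 1.236]
wrist_force: [-2.8, -17.7, 7.5]
finger_gap: 0.0006
```

The tool stopped at the same y as before (0.0863), so the block is against the short rail. I retreat and look.

jog_arm --increments "0 0 -0.006 0; 0 0 -0.014 0; 0 0 -0.022 0; -0.02 0 -0.024 0; -0.04 0 -0.024 0; -0.06 0 -0.024 0; -0.075 0.01 -0.024 -6; -0.08 0.02 -0.024 -12; -0.08 0.03 -0.015 -18; -0.08 0.04 -0.005 -24; -0.08 0.05 0.005 -30; -0.08 0.06 0.015 -36"

```text
clock: 21.7
position: [0.5676, 0.103, 0.113]
eef_rot: [-1.656, 0.875, 1.701]
wrist_force: [0.3, -0.5, -1.0]
finger_gap: 0.0005
```

```bash
python3 go.py .54 .15 .13 90.8
```

```text
t 21.7 p [0.5676 0.103  0.113 ] F [ 0.3 -0.5 -1. ] gap 0.0005 
R [[-0.04, -0.797, -0.602], [-0.026, -0.602, 0.798], [-0.999, 0.047, 0.003]] q6 [ 0.52  0.35 -0.35  0.   -0.92  0.12]
delta tool [-0.0171 -0.0055  0.0542]
jaw yaw -142.9653921312727 spin(tool x) -53.76539213127268
```

jog_arm --increments "-0.004 -0.001 0.01 -6; -0.008 -0.002 0.02 -12; -0.012 -0.003 0.03 -18; -0.017 -0.004 0.04 -24; -0.017 -0.005 0.05 -30; -0.017 -0.0055 0.054 -36; -0.017 -0.0055 0.054 -42; -0.017 -0.0055 0.054 -48; -0.017 -0.0055 0.054 -53.8; -0.017 -0.0055 0.054 -53.8; -0.017 -0.0055 0.054 -53.8"

```text
clock: 22.62
position: [0.5402, 0.1499, 0.1299]
eef_rot: [2.159, -0.015, -2.246]
wrist_force: [-0.3, 0.6, -0.2]
finger_gap: 0.0001
```

```bash
python3 go.py;python3 - <<'E'
from rig import *
from h import *
c=camera_params("wrist");print(c["T"][:3,3]);p,d=capture("wrist");cv2.imwrite("pics/wrist11.png",p[...,::-1])
E
```

```text
t 22.62 p [0.5402 0.1499 0.1299] F [-0.3  0.6 -0.2] gap 0.0001 
R [[-0.039, 0.012, -0.999], [-0.025, -1.0, -0.011], [-0.999, 0.025, 0.04]] q6 [ 0.62  0.3  -0.36 -0.   -0.95  0.97]
[0.61701368 0.15457745 0.2617125 ]
```

View pics/wrist11.png

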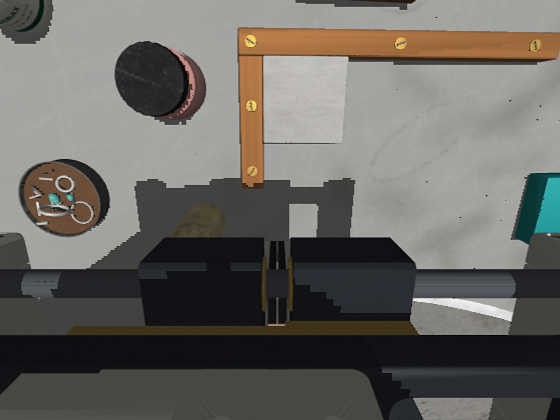

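Camera y is now 0.1546, close to directly above the short rail's face (0.158).

```bash
python3 - <<'E'
import cv2
p=cv2.imread("pics/wrist11.png");cv2.imwrite("pics/w11z.png",cv2.resize(p[40:150,235:355],None,fx=5,fy=5,interpolation=cv2.INTER_NEAREST))
for v in(62,75,90,105,120,135):print(v,p[v,257:271].astype(int).sum(1).tolist())
for u in(268,280,300,320,335,345):print(u,p[48:64,u].astype(int).sum(1).tolist())
E
```

```text
62 [373, 381, 384, 394, 362, 213, 462, 567, 571, 566, 564, 560, 552, 548]
75 [374, 376, 382, 393, 362, 210, 395, 528, 542, 533, 534, 538, 537, 542]
90 [369, 369, 377, 393, 370, 212, 400, 539, 555, 547, 545, 545, 545, 548]
105 [304, 369, 372, 387, 368, 215, 395, 539, 557, 553, 552, 554, 556, 560]
120 [355, 361, 371, 380, 371, 217, 324, 493, 530, 529, 528, 531, 536, 541]
135 [353, 358, 364, 377, 372, 220, 314, 493, 536, 535, 536, 533, 535, 531]
268 [358, 353, 348, 347, 358, 345, 269, 314, 575, 570, 567, 565, 563, 562, 560, 560]
280 [360, 353, 348, 343, 355, 354, 273, 267, 578, 567, 558, 553, 548, 549, 559, 570]
300 [357, 352, 347, 342, 352, 362, 289, 259, 542, 565, 559, 556, 564, 573, 569, 563]
320 [353, 348, 347, 339, 343, 353, 301, 185, 505, 569, 557, 551, 554, 555, 553, 549]
335 [350, 350, 344, 338, 338, 345, 315, 219, 425, 579, 569, 567, 564, 564, 567, 568]
345 [348, 350, 343, 335, 333, 342, 324, 188, 379, 595, 578, 570, 567, 562, 563, 569]
```

View pics/w11z.png

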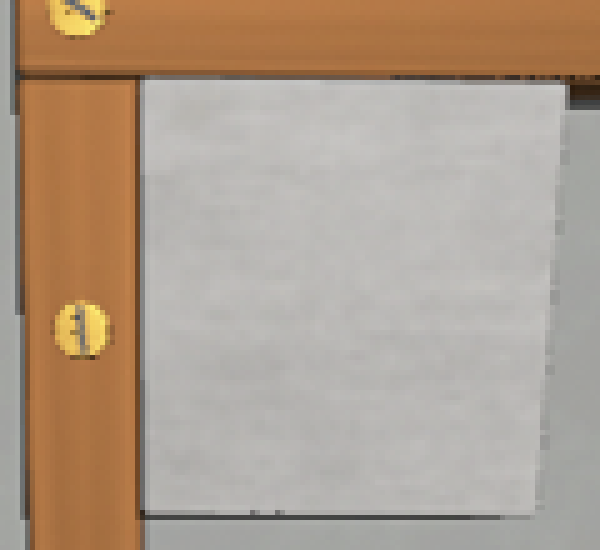

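Short rail: a uniform line of about 1 px, so flush. Long rail: the dark line is slightly wider (1.1 px at left to 1.4 px at right) than after the earlier press. I give one last press toward the long rail, with a small +y bias.

```bash
python3 go.py .568 .1255 .03 90.8
```

```text
t 22.67 p [0.5402 0.1499 0.1299] F [ 0.7  0.2 -0.1] gap 0.0001 
R [[-0.039, 0.011, -0.999], [-0.025, -1.0, -0.01], [-0.999, 0.025, 0.04]] q6 [ 0.62  0.3  -0.36 -0.   -0.95  0.96]
delta tool [ 0.0993  0.0222 -0.0315]
jaw yaw -89.34563460931675 spin(tool x) -0.145634609316744
```

jog_arm --increments "0 0.01 -0.012 0; 0 0.02 -0.024 0; 0.01 0.022 -0.0315 -0.1; 0.025 0.022 -0.0315 -0.1; 0.04 0.022 -0.0315 -0.1; 0.055 0.022 -0.0315 -0.1; 0.07 0.022 -0.0315 -0.1; 0.082 0.022 -0.0315 -0.1; 0.092 0.022 -0.0315 -0.1; 0.097 0.022 -0.0315 -0.1; 0.099 0.022 -0.0315 -0.1; 0.099 0.022 -0.0315 -0.1"

```text
clock: 23.67
position: [0.568, 0.1257, 0.0299]
eef_rot: [2.158, -0.015, -2.246]
wrist_force: [0.0, 0.2, 0.6]
finger_gap: 0.0006
```

jog_arm --increments "0 0 -0.003 0; 0 0 -0.006 0; 0 0 -0.009 0; 0 0 -0.0115 0; 0 -0.0003 -0.0135 0; 0 -0.0006 -0.015 0; 0 -0.001 -0.0165 0; 0 -0.0015 -0.018 0; 0 -0.002 -0.0195 0; 0 -0.0025 -0.021 0; 0 -0.003 -0.022 0; 0 -0.003 -0.022 0"

```text
clock: 24.67
position: [0.5834, 0.1263, 0.0285]
eef_rot: [2.143, -0.022, -2.258]
wrist_force: [-21.6, -1.2, 18.1]
finger_gap: -0.0
```

```bash
python3 go.py
```

```text
t 24.67 p [0.5834 0.1263 0.0285] F [-21.6  -1.2  18.1] gap -0.0 
R [[-0.052, 0.011, -0.999], [-0.03, -0.999, -0.01], [-0.998, 0.03, 0.052]] q6 [ 0.54  0.48 -0.36 -0.   -0.78  1.04]
```

jog_arm --increments "0 0 0.004 0; 0 0 0.01 0; -0.005 0 0.018 0; -0.025 -0.005 0.026 0; -0.045 -0.01 0.034 0; -0.065 -0.02 0.038 0; -0.085 -0.024 0.038 0; -0.1 -0.024 0.038 0; -0.1 -0.024 0.038 0; -0.1 -0.024 0.038 0"

```text
clock: 25.5
position: [0.5508, 0.1536, 0.1309]
eef_rot: [2.147, -0.019, -2.255]
wrist_force: [-0.1, -0.1, -0.7]
finger_gap: 0.0007
```

```bash
python3 go.py;python3 - <<'E'
from rig import *
from h import *
c=camera_params("wrist");print(c["T"][:3,3]);p,d=capture("wrist");cv2.imwrite("pics/wrist12.png",p[...,::-1])
cv2.imwrite("pics/w12z.png",cv2.resize(p[40:150,235:355,::-1],None,fx=5,fy=5,interpolation=cv2.INTER_NEAREST))
E
```

```text
t 25.5 p [0.5508 0.1536 0.1309] F [-0.1 -0.1 -0.7] gap 0.0007 
R [[-0.049, 0.011, -0.999], [-0.029, -1.0, -0.01], [-0.998, 0.028, 0.049]] q6 [ 0.61  0.32 -0.33 -0.01 -0.97  0.97]
[0.62894571 0.15869262 0.26186985]
```

View pics/wrist12.png

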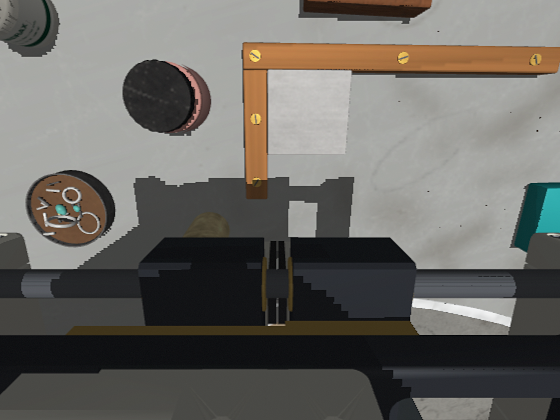

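View pics/w12z.png

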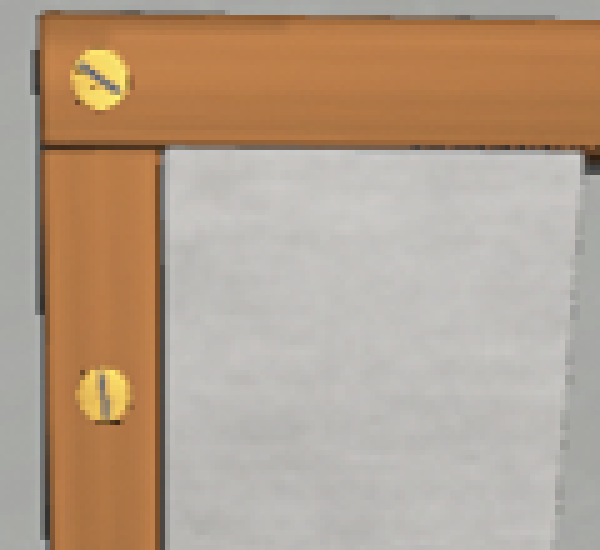

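Both edges now show only a thin, even dark line (under about 1 px) along the rails. I do a last check that the other things did not move.

```bash
python3 - <<'E'
from rig import *
from h import *
for n in("scene","top"):
    p,d=capture(n);q=np.load(f"{n}0.npz")["p"];df=np.abs(p.astype(int)-q).max(2).astype(np.uint8)
    cv2.imwrite(f"pics/{n}13.png",np.hstack([p[100:400,60:460,::-1],cv2.cvtColor(cv2.convertScaleAbs(df[100:400,60:460],alpha=2),cv2.COLOR_GRAY2BGR)]))
E
```

```text
(no output)
```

View pics/scene13.png

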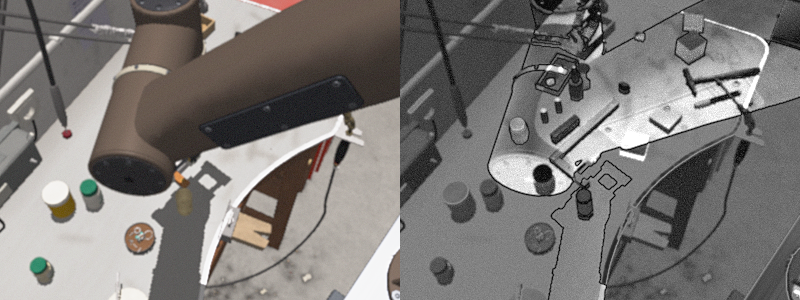

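View pics/top13.png

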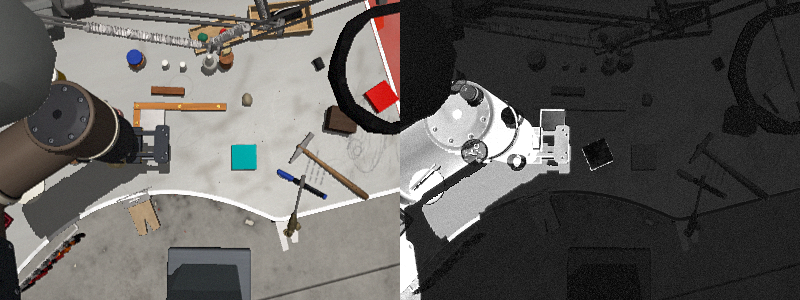

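The difference image from above shows changes only at the block's old and new places, plus the arm and its shadow. The bar, pumice, forming block and turquoise block are unmoved. In the scene view the can and tin show no shifted outlines. I hand in.

```bash
python3 -c "
from rig import hand_in;print(hand_in())"
```

```text
the job is handed in; nothing more can be done
None
```

The steel bench block now sits in the inside corner of the stop, against both rails, and the job is handed in at about 25.6 s of the 58 s allowed.

- **How it was done:** I slid the block with the fingertips the whole way and never gripped or lifted it. I pushed it into the long rail while turning it square, then along that rail into the short one. After that I gave it three light corrective presses: long rail, short rail, long rail.
- **Forces:** each press ended with the block stopped. The wrist force read at most about 28 N, and the arm and gripper were clear of everything at hand-in.
- **Fit:** the first wrist-camera check showed a gap of about 1 mm at the long rail. The next showed possibly 0.5 mm at the short rail, which is why I pressed again. The last view shows only a thin, even dark line along both rails. I estimate any remaining gap at under about 0.5 mm, which is the limit of what the camera can resolve.
- **Other things on the bench:** the bar, pumice, forming block and turquoise and red look-alikes show no movement in the before-and-after comparison. The can and tin show none in the scene view, the can in the arm's shadow. The jar was hidden behind the arm in that last comparison. It looked in place in the last wrist picture, and the gripper came nowhere near it.
- **Measurements that disagreed:** in the first measurement, one block fit (top view) and one stop fit (scene view) were off because of stray colour matches. I discarded both and used the values on which the two views agreed.

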